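# Reset the interlock pair under the guard

### The job

Push the yellow guard hood on the control box fully aside, uncovering the buttons. Then press the two green reset buttons together, one fingertip on each, keep both fully down for two seconds and let them come up again, leaving the hood open. Do not press the small red button between them, and leave the loose things round the box where they are.

Things in the scene. Friction and masses are not known exactly. Their poses are not given: they have to be found in the camera images.
- panel: Control box with grey sides and a bright aluminium top, fixed to the bench: 150 mm (its x) by 230 mm (its y), top face 45 mm above the bench. Origin: centre of its underside on the bench. Three buttons stand in a row along its x, at y = -55 mm: green at x = +30 and x = -30 mm, small red at x = 0. It starts turned up to about 0.5 rad either way.
- guard (a joint): Slide of the yellow guard hood with a clear window (124 mm along the box's x, 100 mm along its y, 46 mm high; its underside is 48 mm and its top 94 mm above the bench; the wall at its -y end reaches down only to 72 mm, to pass over the buttons). 0 m: hood centred over the buttons; grows as the hood moves along the box's +y, up to 0.105 m at its stop (fully aside). It starts at 0 to 15 mm. About 2 N of friction; it stays where it is left.
- guard_push (a point): Middle of the hood's outer wall at its -y end (the face to push towards the box's +y), half-way up that wall (which spans 72 to 94 mm above the bench), 83 mm above the bench. It moves with the hood. There is free space for the fingers for 60 mm beyond it (the box itself ends 10 mm beyond it when the guard is at 0).
- reset_far_top (a point): Centre of the top face of the green reset button at the box's x = +30 mm; button 26 mm in diameter, 60 mm from the other green one, its top 68 mm above the bench when up. It moves down with the button.
- reset_near_top (a point): Same for the green reset button at the box's x = -30 mm.
- reset_far (a joint): Travel of that button (the one at x = +30 mm): 0 m up, 0.007 m fully down; a spring brings it back up, about 5 N to hold it fully down, and a hard stop there.
- reset_near (a joint): Travel of the green button at x = -30 mm: 0 m up, 0.007 m fully down; same spring.
- stop_top (a point): Centre of the top face of the small red button, midway between the green ones, 13 mm in diameter, its top 57 mm above the bench. Not to be pressed.
- stop (a joint): Travel of the red button: 0 m up, 0.005 m fully down.
- capacitor_1: White capacitor can (39 mm in diameter, 80 mm high), loose, near the box; origin: centre of its underside. Bystander, to be left alone.
- flux_tin: Flux tin (65 mm in diameter, 33 mm high), loose, near the box; origin: centre of its underside. Bystander, to be left alone.
- flare_nut_1: Brass flare nut (21 x 18 mm, 26 mm high), loose, near the box; origin: centre of its underside. Bystander, to be left alone.
- tape_roll_2: Green tape roll (55 mm in diameter, 19 mm high), loose, near the box; origin: centre of its underside. Bystander, to be left alone.
- filter_drier_1: Copper filter drier (160 mm long, 29 mm thick, lying), loose, near the box; origin: centre of its underside. Bystander, to be left alone.
- capacitor_3: Smaller white capacitor can (35 mm in diameter, 66 mm high), loose, near the box; origin: centre of its underside. Bystander, to be left alone.

How it is judged:
On the way, in this order (a step that is already met when the one before it is completed fails the run):
1. the guard hood is pushed fully aside (at least 92 mm of its 105 mm) (value of joint guard above 0.092 m), for 0.2 s.
2. both green buttons are down together (more than 5 of 7 mm) without a break for 1.8 s (value of joint each of reset_far, reset_near above 0.005 m), for 1.8 s.
At the end, for the whole second after the job is handed in: Both green buttons have been let up again (less than 1.5 mm down) and the guard hood still stands aside (more than 90 mm open) (value of joint each of reset_far, reset_near below 0.0015 m and value of joint guard above 0.09 m); the robot touches nothing.
It fails at once if the red button is pressed (more than 2.5 mm) (value of joint stop above 0.0025 m).
It fails at once if one green button is pressed home (more than 5 mm) while the other is up (less than 1 mm) ((value of joint reset_far above 0.005 m and value of joint reset_near below 0.001 m) or (value of joint reset_near above 0.005 m and value of joint reset_far below 0.001 m)).
It fails at once if a green button is pressed while the hood is not yet aside (value of joint guard below 0.07 m and value of joint any of reset_far, reset_near above 0.003 m).
It fails at once if a loose thing round the box is shifted or lifted by more than 20 mm (distance of any of capacitor_1, flux_tin, flare_nut_1, tape_roll_2, filter_drier_1, capacitor_3 from where it was at the start of the episode above 0.02 m).
It also fails if it takes over 48 s, if anything falls off the work surface, if the arm or the gripper's body presses on something with over 40 N, if the wrist force passes 120 N, or if a joint passes its speed limit or range.

### The arm

A 7-joint arm with a two-finger parallel gripper is mounted at the origin on the work surface; the furniture and walls round the work are solid. World frame = base frame: x ahead of the robot, y to its left, z up, the work surface at z = 0. Lengths are in m, angles in rad, forces in N, time in s.
With the tool pointing down it reaches from about 0.35 to 0.9 m from the base axis. Payload 8.1 kg.
Tool frame: the origin (TCP) lies midway between the tips of the shut fingers; the grasp point (between the pads) lies behind it (arm.tcp_to_grasp is the z of the grasp point in the tool frame, in m); z points along the fingers, y is the line along which they close (so a half turn about z gives the same grasp; the last joint's range is limited). The gripper opens to 92 mm and grips with 3 to 60 N. Pads are 19 mm wide; open, the fingers measure 130 mm over their backs; the gripper's body (75 mm by 190 mm) begins 47 mm behind the grasp point.
Start: joints at [-1.391, 0.434, 0.025, 1.573, -0.012, 1.134, -0.075], TCP at [0.174, 0.6, 0.227] pointing down, gripper open.
Joint ranges: [-2.62, 2.62], [-0.44, 2.09], [-1.27, 1.32], [0.08, 2.57], [-1.32, 4.46], [0.12, 2], [-2.74, 2.74]. Speed limits (rad/s): [2.22, 2.22, 3.01, 3.01, 3.14, 3.14, 3.14].

### API

Orientations are given as a rotation vector (axis times angle).
In Python, from cell import readout, vision, arm gives the robot as it stands.
- The arm moves only by the tool carry_out, never from a script. Its argument "increments" is one flat list of numbers, 6 for each row, row after row: the shift along the world's x, y, z in mm, then the turn, a rotation vector about the world's x, y, z in rad. In form: [tx, ty, tz, wx, wy, wz, tx, ty, tz, wx, wy, wz, ...]. A call has 1 to 20 rows; each row shifts and turns the commanded pose from where the row before left it; what a row does not reach is not made up. A row lasts 1/8 s, in which the tool goes at most 62.5 mm and 10.7 degrees, less where a joint would pass 70% of its speed; a pose out of reach is approached as far as the arm can. A call with a gripper value outside its range is refused whole. "grip" is the closure, from 0 (fully open) to 1 (shut), set as the call begins (left out, the last holds). The fingers move at their own pace and stop on an object; "newtons" is the grip in N (left out, the last holds). Time passes only in rows, so rows that do not move let the fingers close. It gives the time, the measured TCP pose, the force, the opening and the grip force at its end, in the units of the state.
- readout.observe(): the state, without advancing time (a new reading comes with each control period).
- vision.get_image(name): name is "side" or "top" or "wrist"; returns the picture (420x560x3 uint8, red, green, blue); there is no depth.
- vision.calibration(name): a dict with "fov_y" (degrees; the focal length in pixels is half the picture's height over the tangent of half this angle, whatever the lens; pixels are square), "cx", "cy" (the principal point, pixels), "k1" (the pictures are not rectified: a ray, as slopes to the right and down, at radius r is drawn at 1 + k1 r^2 times it, then the intrinsics apply), "pose" (4x4, takes a point from camera to world coordinates). Camera axes: x right, y up, looking along -z (the intrinsics and any distortion apply to the point x, -y, -z); pixel columns grow to the right and rows downward; lengths in m; the calibration is good to about 2 mm. A picture is of the moment at which its call begins: read the wrist's pose just before it. calibration takes no time and is no camera call; for the wrist camera it gives the pose at the moment of the call.
- arm.sign_off(): hands the job in; it is judged then, once.
The state is a dict: "clock": time; "joints": joint angles; "dq": joint speeds; "joint_efforts": joint torques, N m; "position": TCP position; "ee_rot": TCP orientation; "force": force on the tool from outside, world axes, zero at the start; "ft_torque": the same for the moment, N m; "width": opening from 0.0 (shut) to 1.0 (fully open); "gripper_force": force on a finger pad.
Only numpy, scipy, OpenCV 4.12 (cv2) and the standard library are available. Lean on these libraries where they do the work, as an engineer would, in place of code of your own. Each camera call takes 0.05 s, during which the arm holds its last target. There are 200 camera calls.

## Working session

There is one attempt and no reset: what is moved stays moved. The work goes in short steps, Python scripts to look and compute and a tool call to move; the robot and the scene stay as the last step left them, time stands still between calls to the robot, and variables do not carry over. Pictures are saved under pics/ and viewed, at most 10 in all, crops included, and the job is handed in when it is done.

Besides the shell and the picture viewer there is one more tool, called after ">>>" by a JSON object that holds its "op" and its "data". carry_out: Moves the arm, as the interface text tells. Its arguments: {"type":"object","properties":{"increments":{"type":"array","items":{"type":"number"}},"grip":{"type":"number"},"newtons":{"type":"number"}},"required":["increments"]}

```bash
mkdir -p pics; cat > h.py <<'E'
import numpy as np,cv2
from cell import readout,vision,arm
def save(n,f):
    im=vision.get_image(n); cv2.imwrite('pics/'+f,im[:,:,::-1]); return im
def K(n):
    c=vision.calibration(n); f=210/np.tan(np.radians(c['fov_y'])/2); return c,f
def proj(n,P):
    c,f=K(n); T=np.array(c['pose']); p=(np.atleast_2d(P)-T[:3,3])@T[:3,:3]
    s=np.c_[p[:,0]/-p[:,2],-p[:,1]/-p[:,2]]; r2=(s**2).sum(1,keepdims=True)
    return s*(1+c['k1']*r2)*f+[c['cx'],c['cy']]
def unproj(n,uv,z):
    c,f=K(n); T=np.array(c['pose']); d=(np.atleast_2d(uv)-[c['cx'],c['cy']])/f; s=d.copy()
    for _ in range(20): s=d/(1+c['k1']*(s**2).sum(1,keepdims=True))
    r=np.c_[s[:,0],-s[:,1],-np.ones(len(s))]@T[:3,:3].T
    return T[:3,3]+r*((z-T[2,3])/r[:,2])[:,None]
E
python3 - <<'E'
from h import *
a=save('top','t0.png');b=save('side','s0.png')
o=readout.observe();print({k:np.round(v,3) for k,v in o.items()}, arm.tcp_to_grasp)
for n in('top','side'):
    c,f=K(n);print(n,np.round(c['pose'],3).tolist(),c['k1'],f)
E
```

```text
{'clock': np.float64(0.1), 'joints': array([-1.391,  0.435,  0.025,  1.574, -0.012,  1.134, -0.075]), 'dq': array([-0.   , -0.   ,  0.002, -0.001, -0.002, -0.001, -0.   ]), 'joint_efforts': array([ 3.0000e-03, -6.6912e+01,  9.8800e-01, -3.1515e+01, -6.1000e-02,
        3.7000e-02,  0.0000e+00]), 'position': array([0.174, 0.6  , 0.226]), 'ee_rot': array([-4.43e-01, -3.11e+00,  2.00e-03]), 'force': array([ 0.472, -1.374, -0.626]), 'ft_torque': array([ 0.063, -0.038, -0.019]), 'gripper_force': np.float64(0.0), 'width': np.float64(0.998)} -0.0188
top [[-0.006, 0.988, -0.155, 0.509], [-1.0, -0.005, 0.011, 0.131], [0.01, 0.155, 0.988, 0.922], [0.0, 0.0, 0.0, 1.0]] 0.027256311146299755 432.3884203958635
side [[0.822, 0.206, -0.531, 0.154], [-0.57, 0.301, -0.765, -0.571], [0.002, 0.931, 0.365, 0.431], [0.0, 0.0, 0.0, 1.0]] -0.13918332116114837 446.1283870252956
```

View pics/t0.png

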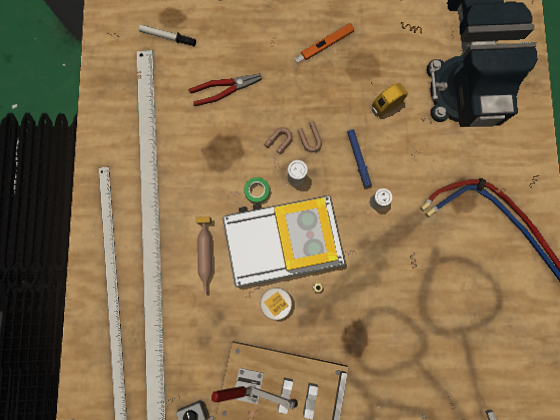

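View pics/s0.png

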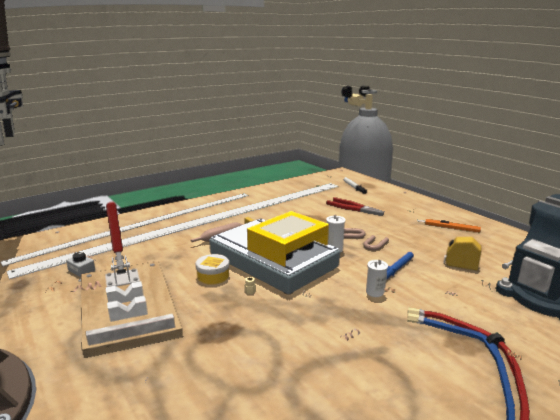

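The top view shows the box around pixel (285,241), with the hood on its right (world −y) half. I'll enlarge that area for the corners.

```bash
python3 - <<'E'
import cv2
a=cv2.imread('pics/t0.png')[175:315,190:370]
cv2.imwrite('pics/t0c.png',cv2.resize(a,None,fx=4.2,fy=4.2,interpolation=cv2.INTER_CUBIC))
E
```

```text
(no output)
```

View pics/t0c.png

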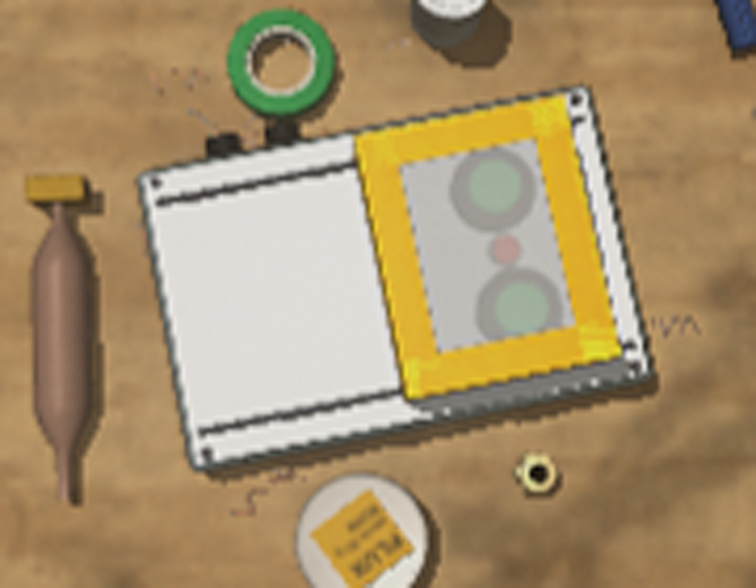

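```bash
python3 - <<'E'
from h import *
from scipy.optimize import least_squares
C=lambda L:np.array(L,float)/4.2+[190-.4,175-.4]
cor=C([(140,175),(588,88),(652,375),(193,467)])
loc=np.array([(75,115,45),(75,-115,45),(-75,-115,45),(-75,115,45)])/1e3
hood=C([(357,137),(572,97),(622,355),(407,398)])
hl=np.array([(62,50,94),(62,-50,94),(-62,-50,94),(-62,50,94)])/1e3
b=C([(494,183),(506,250),(519,305)]);bl=np.array([(30,-55,68),(0,-55,57),(-30,-55,68)])/1e3
def W(p,l):
    c,s=np.cos(p[2]),np.sin(p[2]);return np.c_[p[0]+c*l[:,0]-s*l[:,1],p[1]+s*l[:,0]+c*l[:,1],l[:,2]]
def res(p): return np.r_[proj('top',W(p,loc))-cor,proj('top',W(p,bl))-b,proj('top',W(p,hl+[0,-.055+p[3],0]))-hood].ravel()
r=least_squares(res,[.5,.1,0.,0.]);p=r.x
print('pose',p.round(4),'res',res(p).round(1))
for n,l in (('far',bl[:1]),('red',bl[1:2]),('near',bl[2:]),('push',np.array([[0,-.105+p[3],.083]]))): print(n,W(p,l).round(4))
for n,u,z in (('cap1',(283+15,167),.08),('nut',(318,288),.026),('flux',(276,304),.033),('tape',(257,190),.019),('capR',(383,196),.066)):print(n,unproj('top',[u],z).round(3))
print('axes side',proj('side',W(p,loc)).round(0).tolist(), proj('side',W(p,hl+[0,-.055+p[3],0])).round(0).tolist())
from scipy.spatial.transform import Rotation as R
print(R.from_rotvec(readout.observe()['ee_rot']).as_matrix().round(3))
c=vision.calibration('wrist');print(np.round(c['pose'],3))
E
```

```text
pose [0.6012 0.1071 0.1871 0.0113] res [-1.8 -1.6  1.  -1.8  1.5  1.3 -1.5  1.6  0.3  0.4  0.1 -0.2  0.6  0.8
 -0.1 -0.7 -1.1 -0.7  0.6  0.3  0.5  0.2]
far [[0.6409 0.0587 0.068 ]]
red [[0.6114 0.0531 0.057 ]]
near [[0.582  0.0475 0.068 ]]
push [[0.6186 0.0151 0.083 ]]
cap1 [[0.744 0.077 0.08 ]]
nut [[0.504 0.036 0.026]]
flux [[0.472 0.123 0.033]]
tape [[0.711 0.161 0.019]]
capR [[ 0.687 -0.095  0.066]]
axes side [[260.0, 217.0], [340.0, 248.0], [287.0, 276.0], [207.0, 236.0]] [[291.0, 211.0], [328.0, 224.0], [283.0, 244.0], [245.0, 228.0]]
[[-0.96   0.279 -0.   ]
 [ 0.279  0.96  -0.001]
 [-0.    -0.001 -1.   ]]
[[ 0.279 -0.919 -0.278  0.099]
 [ 0.96   0.267  0.082  0.621]
 [-0.001 -0.29   0.957  0.384]
 [ 0.     0.     0.     1.   ]]
```

>>> {"op": "carry_out", "data": {"increments": [20,-5,4,0,0,-0.05,38,-15,4,0,0,-0.11,38,-15,4,0,0,-0.11,38,-15,4,0,0,-0.11,38,-15,4,0,0,-0.11,38,-15,0,0,0,-0.11,38,-15,0,0,0,-0.11,38,-15,0,0,0,-0.11,38,-15,0,0,0,-0.11,38,-15,0,0,0,-0.11,25,-25,0,0,0,-0.06,7,-45,0,0,0,0,7,-45,0,0,0,0,7,-45,0,0,0,0,7,-45,0,0,0,0,7,-45,0,0,0,0,7,-45,0,0,0,0,7,-45,0,0,0,0,7,-45,0,0,0,0,0,-45,0,0,0,0], "grip": 0.55}}

```text
clock: 2.6
position: [0.6179, 0.0267, 0.247]
ee_rot: [2.007, 2.416, -0.0]
force: [0.8, -0.4, 0.3]
width: 0.452
gripper_force: 0.0
```

>>> {"op": "carry_out", "data": {"increments": [3,-20,-20,0,0,0,3,-20,-35,0,0,0,0,-1,-35,0,0,0,0,0,-30,0,0,0,0,0,-20,0,0,0,0,0,-10,0,0,0,0,0,0,0,0,0,0,0,0,0,0,0]}}

```text
clock: 3.6
position: [0.6241, -0.0112, 0.0977]
ee_rot: [2.003, 2.418, 0.001]
force: [-0.2, 0.2, 0.3]
width: 0.449
gripper_force: 0.0
```

```bash
python3 - <<'E'
from h import *
o=readout.observe();print(o['position'].round(4) if hasattr(o['position'],'round') else o['position'],o['force'])
a=save('wrist','w1.png');b=save('side','s1.png')
s=cv2.resize(b[180:320,170:370],None,fx=2.8,fy=2.8,interpolation=cv2.INTER_CUBIC)
cv2.imwrite('pics/c1.png',np.hstack([cv2.resize(a,(240*1,180)) if 0 else cv2.resize(s,(560,392))])[:,:,::-1])
E
```

```text
[ 0.6241 -0.0112  0.0977] [-0.19475192  0.21797206  0.33052637]
```

View pics/w1.png

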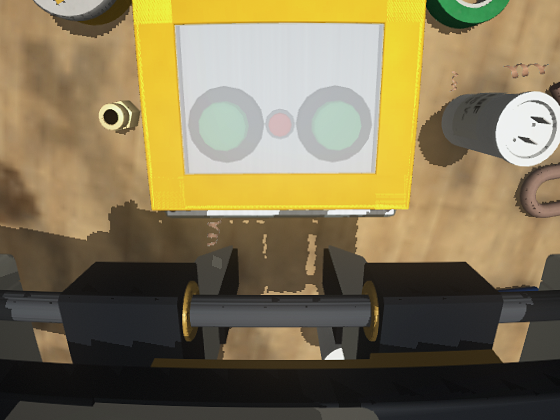

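View pics/c1.png

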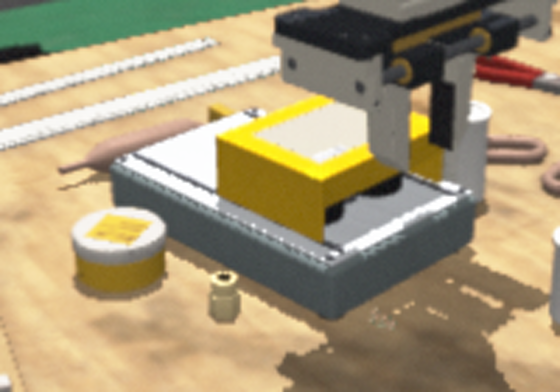

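The wrist picture has the greens at (223,126) and (336,126), red at (279,124) and the hood's front edge at row 210. The fingers straddle the same centre. I'll check the positions numerically, then lower.

```bash
python3 - <<'E'
from h import *
for u,z in (((223,126),.068),((336,126),.068),((279,124),.057),((281,210),.094)):print(unproj('wrist',[u],z).round(4))
E
```

```text
[[0.5829 0.0462 0.068 ]]
[[0.6403 0.0571 0.068 ]]
[[0.6113 0.0518 0.057 ]]
[[0.6193 0.0151 0.094 ]]
```

>>> {"op": "carry_out", "data": {"increments": [0,0,-10,0,0,0,0,0,-9,0,0,0,0,0,0,0,0,0,0,0,0,0,0,0]}}

```text
clock: 4.2
position: [0.6234, -0.0109, 0.0776]
ee_rot: [-2.003, -2.42, 0.0]
force: [-0.0, -0.2, -0.0]
width: 0.446
gripper_force: 0.0
```

>>> {"op": "carry_out", "data": {"increments": [-1.9,9.8,0,0,0,0,-1.9,9.8,0,0,0,0,-1.9,9.8,0,0,0,0,-1.9,9.8,0,0,0,0,-1.9,9.8,0,0,0,0,-1.9,9.8,0,0,0,0,-1.9,9.8,0,0,0,0,-1.9,9.8,0,0,0,0,-1.9,9.8,0,0,0,0,-1.9,9.8,0,0,0,0,-1.3,7,0,0,0,0,0,0,0,0,0,0]}}

```text
clock: 5.7
position: [0.6027, 0.095, 0.0775]
ee_rot: [-2.002, -2.42, 0.0]
force: [0.4, 0.5, -0.6]
width: 0.454
gripper_force: 0.0
```

```bash
python3 - <<'E'
from h import *
a=save('wrist','w2.png');b=save('side','s2.png')
s=cv2.resize(b[180:320,170:370],(400,280)); cv2.imwrite('pics/c2.png',np.hstack([cv2.resize(a,(373,280)),s])[:,:,::-1])
E
```

```text
(no output)
```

View pics/c2.png

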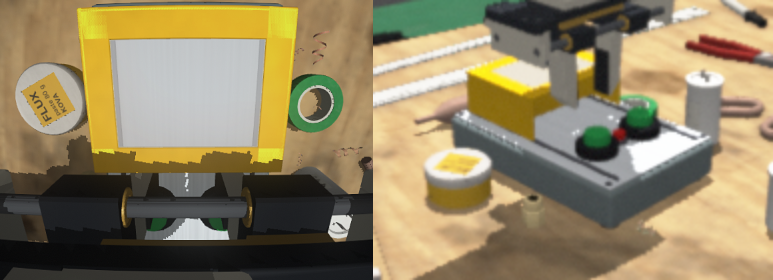

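The hood has slid aside and the buttons are uncovered. I'll creep forward to feel the stop.

>>> {"op": "carry_out", "data": {"increments": [-0.4,2,0,0,0,0,-0.4,2,0,0,0,0,0,0,0,0,0,0]}}

```text
clock: 6.18
position: [0.6026, 0.0952, 0.0776]
ee_rot: [2.004, 2.416, -0.003]
force: [1.9, -8.8, -1.2]
width: 0.452
gripper_force: 4.3
```

>>> {"op": "carry_out", "data": {"increments": [-0.4,2,0,0,0,0,0,0,0,0,0,0]}}

```text
clock: 6.42
position: [0.6025, 0.0953, 0.0777]
ee_rot: [2.005, 2.414, -0.005]
force: [1.5, -13.8, -1.3]
width: 0.448
gripper_force: 6.8
```

>>> {"op": "carry_out", "data": {"increments": [2,-10,0,0,0,0,2,-10,0,0,0,0,2,-10,2,0,0,0,2,-10,0,0,0,0,0,0,0,0,0,0,0,0,0,0,0,0]}}

```text
clock: 7.18
position: [0.6099, 0.0606, 0.0797]
ee_rot: [-2.003, -2.42, -0.0]
force: [-0.0, 0.9, -0.4]
width: 0.447
gripper_force: 0.0
```

>>> {"op": "carry_out", "data": {"increments": [1.4,-8.8,0,0,0,0,0,0,0,0,0,0,0,0,0,0,0,0]}}

```text
clock: 7.55
position: [0.6113, 0.0514, 0.0797]
ee_rot: [-2.003, -2.42, -0.0]
force: [0.2, -0.1, -1.5]
width: 0.451
gripper_force: 0.0
```

```bash
python3 - <<'E'
from h import *
a=save('wrist','w3.png');b=save('side','s3.png')
s=cv2.resize(b[200:290,210:350],(700,450),interpolation=cv2.INTER_CUBIC); cv2.imwrite('pics/c3.png',s[:,:,::-1])
E
```

```text
(no output)
```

View pics/c3.png

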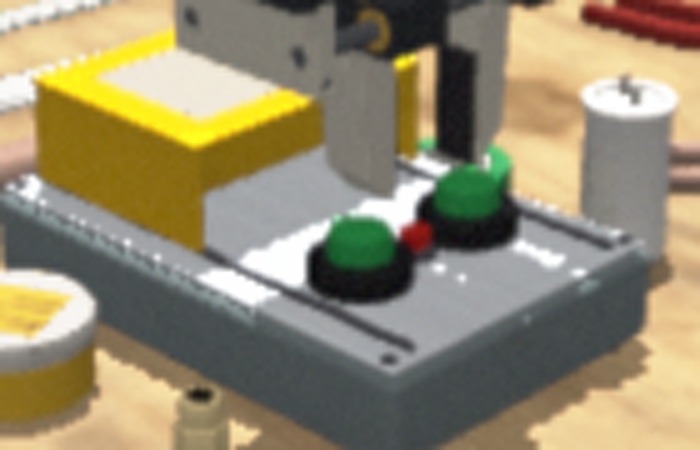

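View pics/w3.png

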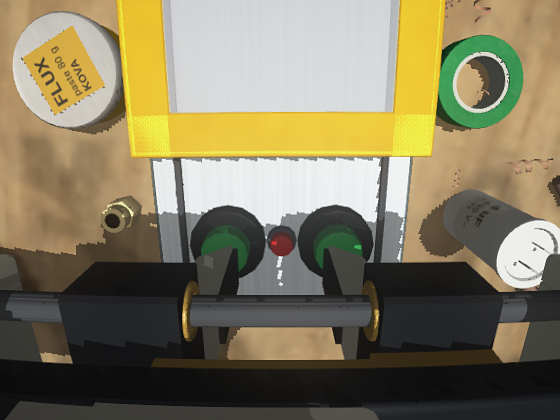

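```bash
python3 - <<'E'
from h import *
ex=np.array([.9826,.186,0]);ey=np.array([-.186,.9826,0]);t=np.array(readout.observe()['position'])
f=lambda P:((proj('side',P)-[210,200])*5).round(0).tolist()
m=np.array([.6113,.0518,.068])
print('btn',f([m-.03*ex,m+.03*ex]),'tips inner/outer x ends,front/back:')
for s in(-1,1): print(f([t+s*a*ex+b*ey for a in(.0205,.0395) for b in(-.0095,.0095)]))
w=lambda P:proj('wrist',P).round(0).tolist()
print('wrist btn',w([m-.03*ex,m+.03*ex]),[w([t+s*.0205*ex+b*ey for b in(-.0095,.0095)]) for s in(-1,1)])
E
```

```text
btn [[354.0, 226.0], [462.0, 179.0]] tips inner/outer x ends,front/back:
[[390.0, 198.0], [354.0, 183.0], [354.0, 214.0], [318.0, 198.0]]
[[464.0, 166.0], [428.0, 152.0], [497.0, 151.0], [461.0, 138.0]]
wrist btn [[223.0, 254.0], [338.0, 254.0]] [[[239.0, 281.0], [238.0, 246.0]], [[322.0, 281.0], [323.0, 246.0]]]
```

>>> {"op": "carry_out", "data": {"increments": [0,0,-5,0,0,0,0,0,-5,0,0,0,0,0,-4,0,0,0,0,0,-4,0,0,0,0,0,-4,0,0,0,0,0,0,0,0,0]}}

```text
clock: 8.4
position: [0.6113, 0.0515, 0.0609]
ee_rot: [-2.003, -2.419, -0.003]
force: [-13.5, -0.3, 38.7]
width: 0.448
gripper_force: 19.5
```

>>> {"op": "carry_out", "data": {"increments": [0,0,1,0,0,0,0,0,0,0,0,0,0,0,0,0,0,0,0,0,0,0,0,0,0,0,0,0,0,0,0,0,0,0,0,0,0,0,0,0,0,0,0,0,0,0,0,0,0,0,0,0,0,0,0,0,0,0,0,0,0,0,0,0,0,0,0,0,0,0,0,0,0,0,0,0,0,0,0,0,0,0,0,0,0,0,0,0,0,0,0,0,0,0,0,0,0,0,0,0,0,0,0,0,0,0,0,0,0,0,0,0,0,0]}}

```text
clock: 10.78
position: [0.6113, 0.0515, 0.0611]
ee_rot: [-2.003, -2.42, -0.002]
force: [-11.2, 0.7, 29.8]
width: 0.451
gripper_force: 14.6
```

```bash
python3 - <<'E'
from h import *
o=readout.observe();print(o['clock'],o['position'],o['force'],o['ft_torque'])
b=save('side','s4.png')
s=cv2.resize(b[200:290,210:350],(700,450),interpolation=cv2.INTER_CUBIC); cv2.imwrite('pics/c4.png',s[:,:,::-1])
E
```

```text
10.775 [0.61129954 0.05153447 0.06105734] [-11.22494823   0.69877079  29.7752514 ] [-0.03543345  2.4557983  -0.00751704]
```

View pics/c4.png

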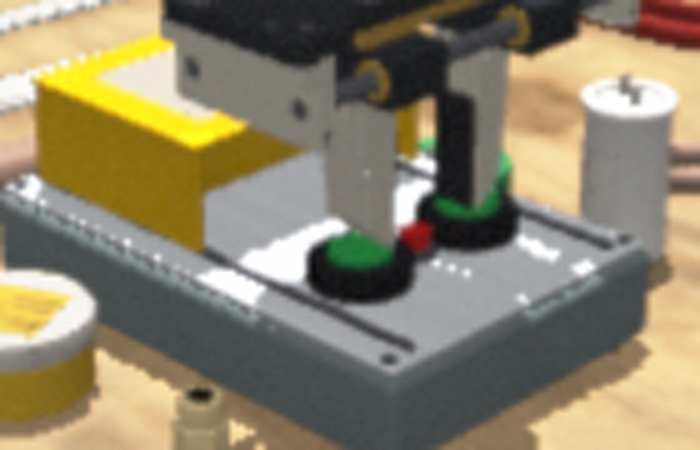

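Both greens are fully down and level, and the red is untouched. I'll hold a little longer, then lift straight up.

>>> {"op": "carry_out", "data": {"increments": [0,0,0,0,0,0,0,0,0,0,0,0,0,0,0,0,0,0,0,0,0,0,0,0,0,0,4,0,0,0,0,0,5,0,0,0,0,0,5,0,0,0,0,0,10,0,0,0,0,0,20,0,0,0,0,0,30,0,0,0,0,0,30,0,0,0,0,0,30,0,0,0,0,0,0,0,0,0,0,0,0,0,0,0]}}

```text
clock: 12.58
position: [0.611, 0.0514, 0.1924]
ee_rot: [-2.003, -2.42, 0.0]
force: [0.1, -0.3, -0.2]
width: 0.451
gripper_force: 0.0
```

```bash
python3 - <<'E'
from h import *
b=save('side','s5.png')
s=cv2.resize(b[200:290,210:350],(700,450),interpolation=cv2.INTER_CUBIC); cv2.imwrite('pics/c5.png',s[:,:,::-1])
E
```

```text
(no output)
```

View pics/c5.png

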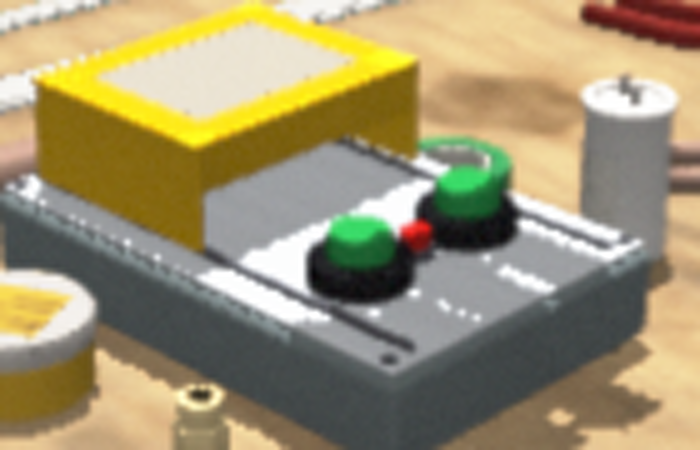

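The picture shows both greens back up, at (360,240) and (465,192), with the hood still aside and the arm clear.

```bash
python3 -c "
from cell import arm
print(arm.sign_off())"
```

```text
the job is handed in; nothing more can be done
None
```

I pushed the hood to its stop, held both green buttons fully down for over two seconds and let them come back up, with the red button and loose things untouched; the job is handed in at about 12.6 s, though sign-off returned no verdict.

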